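Click the key light into the stop above the key tag

ROBOT

A 6-joint arm with a two-finger parallel gripper is mounted at the origin on the work surface. World frame = base frame: x ahead of the robot, y to its left, z up, the work surface at z = 0. Lengths are in mm, angles in rad, forces in N, time in s.
With the tool pointing down it reaches from about 350 to 875 mm from the base axis. Payload 4.2 kg.
Tool frame: the origin (TCP) lies between the finger pads; the fingertips stand 25 mm ahead of it and the grasp point (between the pads) lies 6 mm ahead of it; z points along the fingers, y is the line along which they close (so a half turn about z gives the same grasp; the last joint's range is limited). The gripper opens to 85 mm and grips with 20 to 120 N. Pads are 22 mm wide; open, the fingers measure 114 mm over their backs; the gripper's body (76 mm by 85 mm) begins 54 mm behind the grasp point. The pads swing forward as they close: fully open they stand 13 mm farther back than shut.
Start: joints at [-1.001, 0.385, 0.008, 0, -1.194, -0.259], TCP at [191.153, -595.029, 256.312] pointing down, gripper open.
Joint ranges: [-3.14, 3.14], [-1.21, 2.06], [-1.07, 1.41], [-3.16, 2.05], [-2.99, -0.16], [-3.1, 3.1]. Speed limits (rad/s): [2.79, 2.79, 3.14, 3.14, 3.14, 3.14].

INTERFACE

Orientations are given as a unit quaternion [x, y, z, w].
In Python, from bench import arm gives the robot as it stands.
- The arm moves only by the shell command python3 -m pendant 'ROWS'. ROWS is JSON, a list of rows, each a list of 7 numbers: the shift along the tool's x, y, z in m, then the turn, a rotation vector about the tool's x, y, z in degrees, then the finger opening in m, from 0 to 0.0854. In form: [[x, y, z, wx, wy, wz, fingers], ...]. A call has 1 to 12 rows; each row shifts and turns the commanded pose from where the row before left it, along the tool's axes as they then stand; what a row does not reach is not made up. A row lasts 1/10 s, in which the tool goes at most 50 mm and 8.59 degrees, less where a joint would pass 70% of its speed; a pose out of reach is approached as far as the arm can. A call is refused whole if a number of a shift passes 0.05 or a number of a turn 8.59, either way. A call with a gripper value outside its range is refused whole. The fingers move at their own pace and stop on an object; the grip force is fixed at half the most. Time passes only in rows, so rows that do not move let the fingers close. It gives the time, the measured TCP pose, the force, the opening and the grip force at its end, in the units of the state.
- arm.read_state(): the state, without advancing time (a new reading comes with each control period).
- arm.get_image(name): name is "side" or "top" or "wrist"; returns a dict with "image" (480x640x3 uint8, red, green, blue), "fx", "fy", "cx", "cy" (pixels), "xyz" and "rotation" of the camera in the world. Camera axes: x right, y down, z forward; pixel columns grow to the right and rows downward; lengths in mm; the calibration is good to about 2 mm. A picture is of the moment at which its call begins. There is no depth.
- arm.job_done(): hands the job in; it is judged then, once.
The state is a dict: "clock": time; "joints": joint angles; "joint_vel": joint speeds; "joint_efforts": joint torques, N m; "position": TCP position; "ee_rot": TCP orientation; "contact_force": force on the tool from outside, world axes, zero at the start; "wrist_torque": the same for the moment, N m; "gripper_width": finger opening in mm; "grasp_force": force on a finger pad.
Only numpy, scipy, OpenCV 4.12 (cv2) and the standard library are available. Lean on these libraries where they do the work, as an engineer would, in place of code of your own. Each camera call takes 0.05 s, during which the arm holds its last target. There are 200 camera calls.

TASK

Slide the little spot lamp along the rail on top of the birch pegboard until its ball catch clicks into the stop above the peg where the steel key tag hangs. Finish with the lamp still held by its black grip block between the fingers and the ball sitting in that stop, so that the lock screw can be done up while you hold it. Leave the tag, the whistle and the things on the ledge where they are.

Things in the scene. Friction and masses are not known exactly. Their poses are not given: they have to be found in the camera images.
- board: Birch pegboard, fixed upright on two steel feet; 18 mm thick (its x), 380 mm wide (its y), top edge at 165 mm. Origin at ledge height under the panel's centre; x points out of the peg face, away from the robot, within 0.35 rad; y to the robot's left, z up. Four wooden pegs, 8 mm thick, 125 mm above the ledge, stick 45 mm out of the face at y = -120, -40, +40 and +120 mm.
- rail_mid (a point): Middle of the top face of the aluminium rail on the board's top edge, 179 mm above the ledge; the rail is 20 mm wide (board x), 380 mm long (board y), with black end caps to 182 mm. Its top has four cross grooves 8 mm wide, one exactly above each peg, at y = -120, -40, +40, +120 mm: the click stops of the lamp.
- lamp_slide (a joint): Place of the lamp along the rail (m): y of its centre in the board's frame, 0 in the middle, free from -0.145 to 0.145. It starts between the two middle stops. Click stops at -0.12, -0.04, 0.04, 0.12. Friction is about 0.6 N. Up to about 3 mm off a stop, the spring ball draws a released lamp to the stop's exact centre; pushing it out of a stop takes about 7 N, easing to nothing 4 mm off centre.
- lamp: The lamp, by its black upright grip block: 18 mm along the board's x, 32 mm along its y, 40 mm high. Origin: centre of the block's underside, 196 mm above the ledge, above the rail's centre line; top at 236 mm. It stands on the aluminium saddle (36 by 44 mm, top at 196 mm), which has a lock screw reaching 34 mm to the board's -x at 177 mm height. Nothing else is within 50 mm of it above 200 mm.
- lamp_head (a point): Middle of the lamp's dark round spot head, 32 mm thick, 46 mm long, leaning, up to about 225 mm above the ledge; it is carried 95 mm out to the board's +x from the rail's centre line by an 8 mm stem at 188 mm height, and moves with the lamp.
- tag: Steel key fob tag: flat plate 28 by 44 by 3 mm below a steel ring of 24 mm, hanging loose by the ring on one of the four pegs, 18 mm in front of the panel. Origin: the ring's centre, about 120 mm above the ledge, straight below its peg's click stop along the board's y.
- whistle: Lime plastic whistle, 18 by 25 by 48 mm, hanging by its steel ring (24 mm) on another of the pegs; origin at the ring's centre.
- tealight_mid (a point): Glass tealight holder, 64 mm across, 62 mm high, loose on the ledge in front of the board below one of the free pegs; the point is the centre of its underside.
- dish_mid (a point): White ceramic cat dish, 110 mm across, 34 mm high, loose on the ledge in front of the board below the other free peg; the point is the centre of its underside.
- chime: Chrome doorbell chime body, 95 by 135 by 44 mm, lying loose on the ledge to the left of the board; origin at the centre of its underside.

How it is judged:
By the outcome, as a careful person would: the job done as asked, in the order asked, and still so for the second after the job is handed in, while the arm keeps its last pose, push and grip.
It also fails if it takes over 35 s, if anything falls off the work surface, if the arm or the gripper's body presses on something with over 40 N, if the wrist force passes 120 N, or if a joint passes its speed limit or range.

## Working session

There is one attempt and no reset: what is moved stays moved. The work goes in short steps, Python scripts to look and compute and a shell command to move; the robot and the scene stay as the last step left them, time stands still between calls to the robot, and variables do not carry over. Pictures are saved under pics/ and viewed, at most 10 in all, crops included, and the job is handed in when it is done.

```bash
mkdir -p pics; cat > h.py <<'E'
import numpy as np,cv2,pickle
from bench import arm
def snap(n,f):
    d=arm.get_image(n); cv2.imwrite(f'pics/{f}.png',d['image'][:,:,::-1]); pickle.dump(d,open(f'pics/{f}.pkl','wb')); return d
def load(f): return pickle.load(open(f'pics/{f}.pkl','rb'))
def R(d):
    r=np.array(d['rotation'],float)
    from scipy.spatial.transform import Rotation as Q
    return r if r.shape==(3,3) else Q.from_quat(r).as_matrix()
def ray(d,u,v): return np.array(d['xyz']),R(d)@np.array([(u-d['cx'])/d['fx'],(v-d['cy'])/d['fy'],1.])
def onz(d,u,v,z):
    o,r=ray(d,u,v); return o+r*(z-o[2])/r[2]
def tri(*obs):
    A=np.zeros((3,3));b=np.zeros(3);L=[]
    for d,u,v in obs:
        o,r=ray(d,u,v); r=r/np.linalg.norm(r);P=np.eye(3)-np.outer(r,r);A+=P;b+=P@o;L.append((o,P))
    x=np.linalg.solve(A,b); return x,[np.linalg.norm(P@(x-o)) for o,P in L]
def proj(d,p):
    c=R(d).T@(np.array(p)-np.array(d['xyz'])); return c[0]/c[2]*d['fx']+d['cx'],c[1]/c[2]*d['fy']+d['cy']
E
python3 - <<'E'
from h import *
for n in('side','top','wrist'):
    d=snap(n,n+'0'); print(n,d['xyz'],np.round(R(d),3).tolist(),d['fx'])
s=arm.read_state();print(s['ee_rot'],s['position'],s['clock'])
E
```

```text
side [ 351.3053512   849.87466318 1034.40489345] [[-0.941, -0.243, 0.234], [-0.337, 0.713, -0.615], [-0.018, -0.658, -0.753]] 614.3019053349121
top [ 389.29073795  124.71762363 1099.81049309] [[-0.016, -0.975, 0.221], [-1.0, 0.017, 0.002], [-0.006, -0.221, -0.975]] 549.1579286386135
wrist [ 114.40638885 -618.31566429  373.74949709] [[-0.306, 0.904, 0.297], [0.952, 0.29, 0.097], [0.002, 0.313, -0.95]] 381.3902121085951
[-1.54719755e-01  9.87958040e-01  8.20449603e-04 -1.86236385e-04] [ 191.0379384  -594.68480893  255.45075821] 0.15
```

View pics/side0.png

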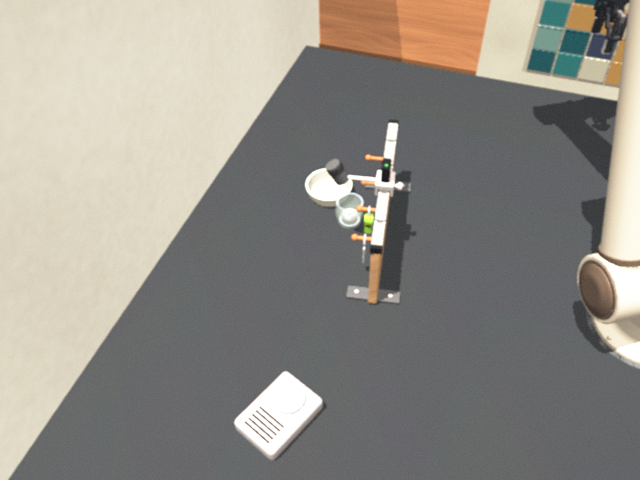

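View pics/top0.png

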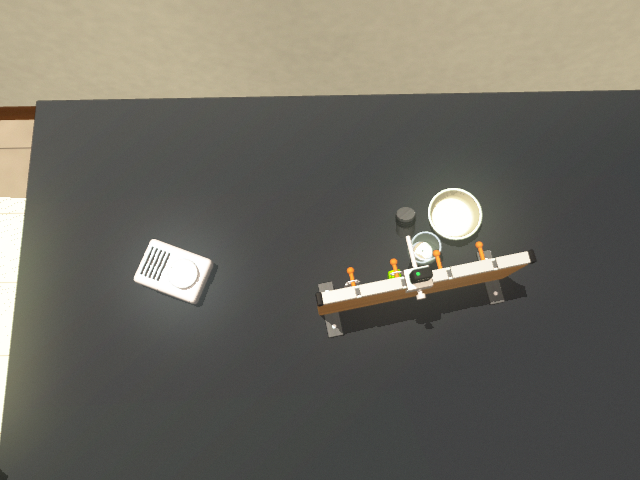

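The side view shows the rail from about (392,125) to (377,248), the lamp near (386,182), the whistle on the second peg from the left, and something grey on the leftmost peg at (365,245). I'll enlarge both views.

```bash
python3 - <<'E'
import cv2
a=cv2.imread('pics/side0.png')[115:265,300:420];b=cv2.imread('pics/top0.png')[200:320,310:545]
cv2.imwrite('pics/c1.png',cv2.resize(a,None,fx=4,fy=4,interpolation=2)); cv2.imwrite('pics/c2.png',cv2.resize(b,None,fx=3.4,fy=3.4,interpolation=2))
E
```

```text
(no output)
```

View pics/c1.png

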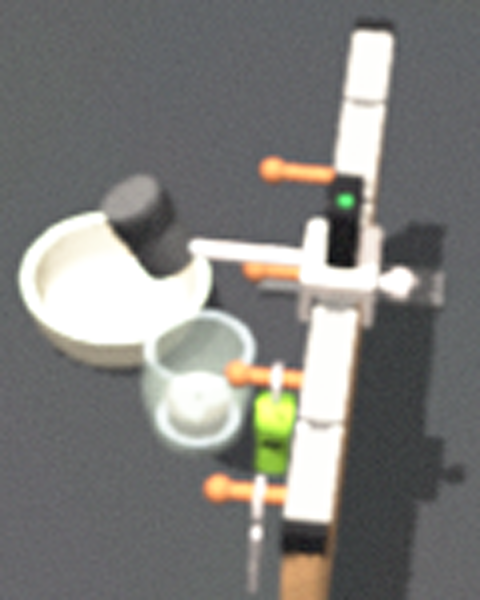

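View pics/c2.png

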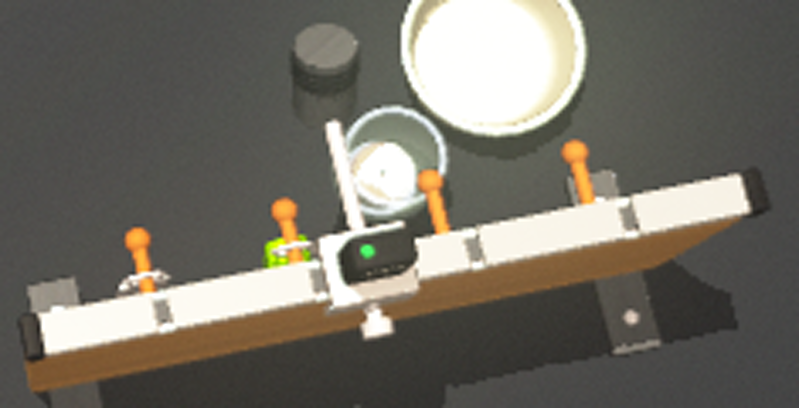

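```bash
python3 - <<'E'
from h import *
t=load('top0');s=load('side0')
T=lambda x,y:(t,310+x/3.4,200+y/3.4)
S=lambda x,y:(s,300+x/4,115+y/4)
g={}
for n,a,b in [('g+120',(163,312),(322,423)),('g-120',(628,215),(365,100)),('capL',(32,335),(305,530)),('capR',(753,190),(376,22)),('led',(368,251),(345,200)),('knob',(377,322),(400,280)),('peg+120',(137,240),(216,488)),('peg-120',(574,150),(273,167)),('peg40',(284,210),(238,372))]:
    x,e=tri(T(*a),S(*b)); g[n]=x; print(n,x.round(1),np.round(e,1))
for z in(236,):
  for c in [(343,282),(416,264),(405,226),(342,238),(377,250)]: print(onz(*T(*c),z).round(1))
y=g['g+120']-g['g-120'];print(np.linalg.norm(y),np.arctan2(-y[0],y[1]), (g['g+120']+g['g-120'])/2,(g['capL']+g['capR'])/2)
E
```

```text
g+120 [530.5  64.8 181.6] [0. 0.]
g-120 [ 574.7 -168.9  184.2] [0.4 0.4]
capL [520.  130.  179.5] [0.4 0.4]
capR [ 585.7 -231.1  187.9] [0.3 0.3]
led [549.  -28.4 238.4] [0. 0.]
knob [522.  -40.8 183. ] [1.4 1.4]
peg+120 [578.4  73.9 127.2] [0.8 0.8]
peg-120 [ 621.3 -160.1  131.5] [0.4 0.4]
peg40 [592.3  -4.5 128.8] [0.1 0.1]
[534.9 -16.3 236. ]
[542.9 -51.  236. ]
[561.1 -46.9 236. ]
[555.9 -16.9 236. ]
[549.8 -33.1 236. ]
237.84457221807912 0.18682370394048894 [552.57264654 -52.01410585 182.92194802] [552.85692665 -50.5308959  183.68884662]
```

View pics/wrist0.png

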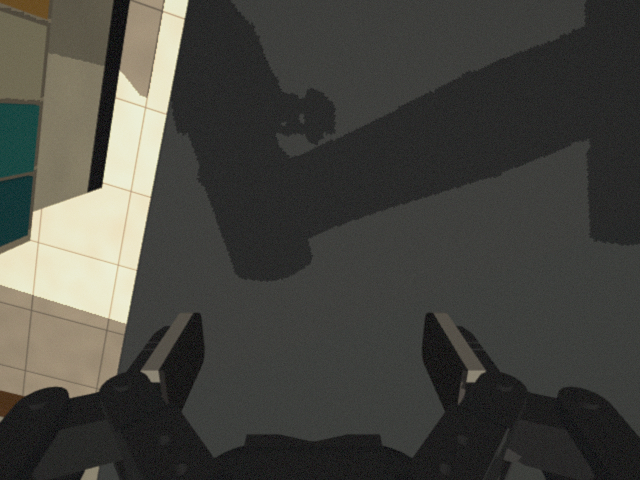

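The wrist view shows only the table and the arm's shadow, with the open fingers at about (185,350) and (450,350). From the other two views:
- **Target:** the tag hangs on the +120 peg and the whistle on the +40 peg.
- **Board:** it is yawed about 0.187 rad.
- **Lamp:** it is at about y = +19, at (549,-33), with its top at about z = 238.

I'll approach above it, closing along board y.

```bash
python3 -m pendant '[[0,0,-0.048,0,0,7.1,0.085],[-0.0304,0.0324,0,0,0,0,0.085],[-0.0304,0.0324,0,0,0,0,0.085],[-0.0304,0.0324,0,0,0,0,0.085],[-0.0304,0.0324,0,0,0,0,0.085],[-0.0304,0.0324,0,0,0,0,0.085],[-0.0304,0.0324,0,0,0,0,0.085],[-0.0304,0.0324,0,0,0,0,0.085],[-0.0304,0.0324,0,0,0,0,0.085],[-0.0304,0.0324,0,0,0,0,0.085],[-0.0304,0.0324,0,0,0,0,0.085],[0,0,0,0,0,0,0.085]]'; python3 - <<'E'
from h import *
s=arm.read_state()
from scipy.spatial.transform import Rotation as Q
M=Q.from_quat(s['ee_rot']).as_matrix();print(s['position'],M.round(3).tolist())
for p in[(549.2,-33,300),]: print(M.T@(np.array(p)-s['position']))
E
```

```text
clock: 1.35
position: [431.7, -216.8, 304.1]
ee_rot: [-0.096, 0.995, 0.0, 0.0]
contact_force: [-0.5, -0.4, -0.0]
gripper_width: 85.2
grasp_force: 0.0
[ 431.70518824 -216.79178275  304.12272323] [[-0.981, -0.192, 0.0], [-0.192, 0.981, 0.001], [-0.001, 0.0, -1.0]]
[-150.55795959  157.8463046     4.27691151]
```

```bash
python3 -m pendant '[[-0.025,0.035,0,0,0,0,0.085],[-0.025,0.035,0,0,0,0,0.085],[-0.025,0.035,0,0,0,0,0.085],[-0.025,0.035,0,0,0,0,0.085],[0,0,0,0,0,0,0.085]]'; python3 - <<'E'
from h import *
snap('wrist','w1')
E
python3 -m pendant '[[-0.025,0.018,0,0,0,0,0.085],[-0.025,0,0,0,0,0,0.085],[0,0,0,0,0,0,0.085]]'; python3 - <<'E'
from h import *
snap('wrist','w2')
a=cv2.imread('pics/w1.png');b=cv2.imread('pics/w2.png')
cv2.imwrite('pics/c3.png',cv2.resize(np.vstack([a,b]),(600*4//6*1,600)) if 0 else cv2.resize(np.hstack([a,b]),(800,300)))
E
```

```text
clock: 1.85
position: [503.4, -61.0, 303.7]
ee_rot: [-0.096, 0.995, 0.0, -0.0]
contact_force: [-0.6, -0.6, -0.5]
gripper_width: 85.1
grasp_force: 0.0
clock: 2.2
position: [549.1, -37.5, 303.4]
ee_rot: [-0.093, 0.996, -0.0, -0.0]
contact_force: [-0.1, 0.8, -1.4]
gripper_width: 85.1
grasp_force: 0.0
```

View pics/w2.png

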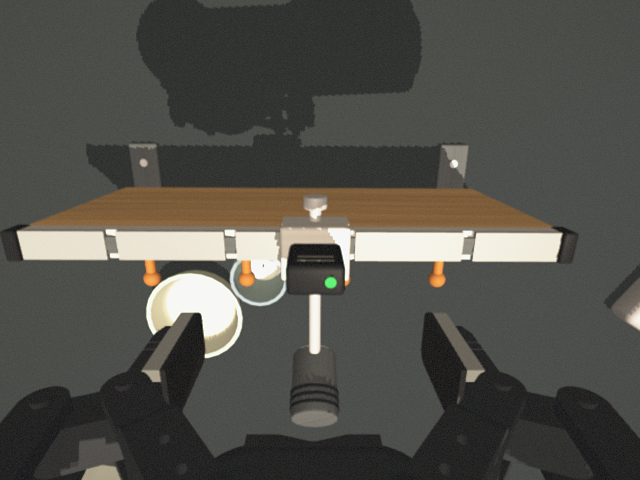

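View pics/w1.png

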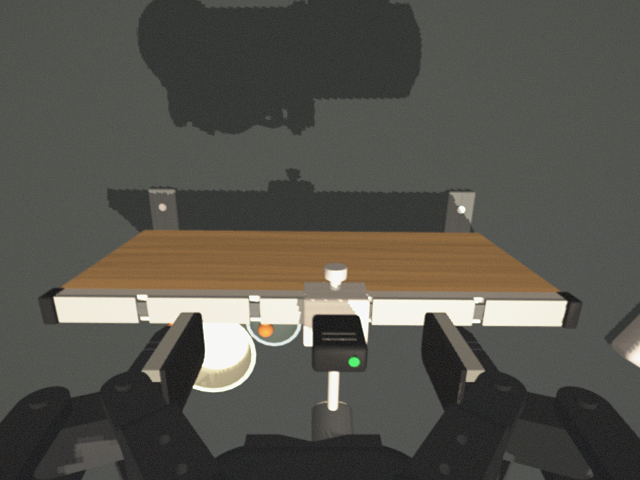

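The lamp block is seen from the robot side in both. Its top face spans about (289–343, 265–294) in w2 and (314–366, 340–371) in w1. The +120 groove is at (467,246) in w2 and (478,309) in w1.

```bash
python3 - <<'E'
from h import *
a=load('w1');b=load('w2');t=load('top0');s=load('side0')
def T(n,p,q,*o):
    x,e=tri((a,*p),(b,*q),*o); print(n,x.round(1),np.round(e,1)); return x
T('led',(354,362),(331,283),(t,310+368/3.4,200+251/3.4),(s,300+345/4,115+50))
l=T('ll',(314,371),(289,294));r=T('lr',(366,370),(343,294))
P=T('g120',(478,309),(467,246),(t,310+163/3.4,200+312/3.4),(s,300+322/4,115+423/4))
N=T('g-120',(143,309),(112,244),(t,310+628/3.4,200+215/3.4),(s,300+365/4,115+25))
T('g-40',(255,309),(231,244))
# top face at z=238.5
for p in[(289,294),(343,294),(289,265),(343,265)]: print(onz(b,*p,238.5).round(1))
y=(P-N)[:2]/np.linalg.norm((P-N)[:2]);x=np.array([y[1],-y[0]]);m=(P+N)[:2]/2
print('mid',m,'yaw',np.arctan2(-y[0],y[1]))
st=arm.read_state();print('tcp board xy',x@(st['position'][:2]-m),y@(st['position'][:2]-m),st['position'],st['ee_rot'],st['contact_force'])
E
```

```text
led [549.1 -27.3 240.2] [0.2 1.  0.9 0.7]
ll [563.  -47.3 235.2] [0.4 0.4]
lr [557.9 -17.8 233.8] [0.2 0.2]
g120 [531.   64.7 181.3] [0.8 1.6 0.4 0.4]
g-120 [ 574.3 -167.7  184.1] [0.8 1.2 1.3 0.8]
g-40 [561.8 -90.5 178.2] [0.2 0.2]
[561.1 -47.  238.5]
[555.8 -18.9 238.5]
[544.8 -49.8 238.5]
[539.6 -22.4 238.5]
mid [552.62163825 -51.54548267] yaw 0.18429958066817095
tcp board xy -2.1903877774698257 14.293015787532104 [547.84903524 -37.89592739 303.44201154] [-9.27510730e-02  9.95688879e-01 -8.59351027e-05 -9.42057043e-04] [-0.85413878 -0.89803912 -0.63582845]
```

```bash
python3 -m pendant '[[-0.002,0.004,0.03,0,0,0,0.085],[0,0,0.025,0,0,0,0.085],[0,0,0.018,0,0,0,0.085],[0,0,0,0,0,0,0.085]]'; python3 -m pendant '[[0,0,0,0,0,0,0.045],[0,0,0,0,0,0,0.036],[0,0,0,0,0,0,0.02],[0,0,0,0,0,0,0.02],[0,0,0,0,0,0,0.02],[0,0,0,0,0,0,0.02],[0,0,0,0,0,0,0.02],[0,0,0,0,0,0,0.02]]'
```

```text
clock: 2.65
position: [546.2, -34.2, 228.7]
ee_rot: [-0.092, 0.996, -0.0, -0.003]
contact_force: [-0.5, 0.2, -0.8]
gripper_width: 84.7
grasp_force: 0.0
clock: 3.45
position: [549.4, -32.9, 232.9]
ee_rot: [-0.093, 0.996, -0.0, 0.001]
contact_force: [-2.4, -0.4, 5.2]
gripper_width: 30.9
grasp_force: 61.1
```

```bash
python3 -m pendant '[[0,0.01,0,0,0,0,0.02],[0,0.01,0,0,0,0,0.02],[0,0.01,0,0,0,0,0.02],[0,0.01,0,0,0,0,0.02],[0,0.01,0,0,0,0,0.02],[0,0.01,0,0,0,0,0.02],[0,0.01,0,0,0,0,0.02],[0,0.01,0,0,0,0,0.02],[0,0,0,0,0,0,0.02],[0,0,0,0,0,0,0.02],[0,0,0,0,0,0,0.02]]'; cat > f.py <<'E'
from h import *
y=np.array([-.1833,.983]);x=np.array([.983,.1833]);m=np.array([552.6,-51.5])
q=[]
for i in range(6):
    s=arm.read_state();f=s['contact_force'];p=s['position'];q.append([x@(p[:2]-m),y@(p[:2]-m),p[2],x@f[:2],y@f[:2],f[2],s['gripper_width']]);arm.get_image('side')
print(np.mean(q,0).round(2),np.std(q,0).round(2))
E
python3 f.py
```

```text
clock: 4.55
position: [534.7, 46.9, 232.9]
ee_rot: [-0.094, 0.996, 0.001, 0.001]
contact_force: [-1.3, 3.3, 6.9]
gripper_width: 31.0
grasp_force: 62.1
[  0.39  99.99 232.92  -1.18   3.27   7.08  31.02] [0.01 0.01 0.01 0.35 0.52 0.21 0.11]
```

```bash
R=x; python3 -m pendant '[[0,0.007,0,0,0,0,0.02],[0,0.006,0,0,0,0,0.02],[0,0,0,0,0,0,0.02],[0,0,0,0,0,0,0.02]]' >/dev/null; python3 f.py
python3 -m pendant '[[0,0.002,0,0,0,0,0.02],[0,0,0,0,0,0,0.02],[0,0,0,0,0,0,0.02]]' >/dev/null; python3 f.py
python3 -m pendant '[[0,0.0015,0,0,0,0,0.02],[0,0,0,0,0,0,0.02],[0,0,0,0,0,0,0.02]]' >/dev/null; python3 f.py
python3 -m pendant '[[0,0.0015,0,0,0,0,0.02],[0,0,0,0,0,0,0.02],[0,0,0,0,0,0,0.02]]' >/dev/null; python3 f.py
python3 -m pendant '[[0,0.001,0,0,0,0,0.02],[0,0,0,0,0,0,0.02],[0,0,0,0,0,0,0.02]]' >/dev/null; python3 f.py
```

```text
[  0.4  112.54 232.93  -0.67   0.33   5.72  31.  ] [0.01 0.03 0.01 0.84 0.58 0.66 0.23]
[  0.41 114.53 232.93  -1.08   0.76   5.71  30.94] [0.01 0.02 0.01 0.81 0.31 0.68 0.18]
[  0.42 116.31 232.92  -1.3    2.14   6.4   31.06] [0.01 0.01 0.01 0.5  0.38 0.56 0.26]
[  0.43 118.07 232.93  -0.91   3.18   6.67  30.96] [0.01 0.01 0.02 0.3  0.76 0.5  0.2 ]
[  0.42 118.57 232.92  -0.99   0.96   5.87  30.97] [0.01 0.01 0.02 0.52 0.29 0.51 0.22]
```

```bash
for i in 1 2; do :; done
python3 -m pendant '[[0,0.0007,0,0,0,0,0.02],[0,0,0,0,0,0,0.02],[0,0,0,0,0,0,0.02]]' >/dev/null; python3 f.py
python3 -m pendant '[[0,0.0007,0,0,0,0,0.02],[0,0,0,0,0,0,0.02],[0,0,0,0,0,0,0.02]]' >/dev/null; python3 f.py
python3 -m pendant '[[0,0.0007,0,0,0,0,0.02],[0,0,0,0,0,0,0.02],[0,0,0,0,0,0,0.02]]' >/dev/null; python3 f.py
```

```text
[  0.41 118.84 232.9   -0.79  -0.77   5.67  30.98] [0.01 0.01 0.01 0.48 0.35 0.33 0.22]
[  0.41 119.16 232.93  -0.39  -2.37   5.18  30.87] [0.01 0.01 0.01 0.59 0.53 0.31 0.22]
[  0.41 119.44 232.92   0.31  -4.28   5.94  30.98] [0.01 0.01 0.01 0.42 0.42 0.56 0.16]
```

```bash
python3 -m pendant '[[0,-0.0017,0,0,0,0,0.02],[0,0,0,0,0,0,0.02],[0,0,0,0,0,0,0.02]]' >/dev/null; python3 f.py
python3 - <<'E'
from h import *
snap('top','tf');snap('side','sf')
a=cv2.imread('pics/tf.png')[200:320,310:430];b=cv2.imread('pics/sf.png')[150:270,310:430]
cv2.imwrite('pics/c4.png',cv2.resize(np.hstack([a,b]),(800,400),interpolation=2))
E
```

```text
[  0.41 118.68 232.9   -0.46  -0.77   6.59  31.16] [0.01 0.01 0.01 0.2  0.37 0.59 0.31]
```

View pics/c4.png

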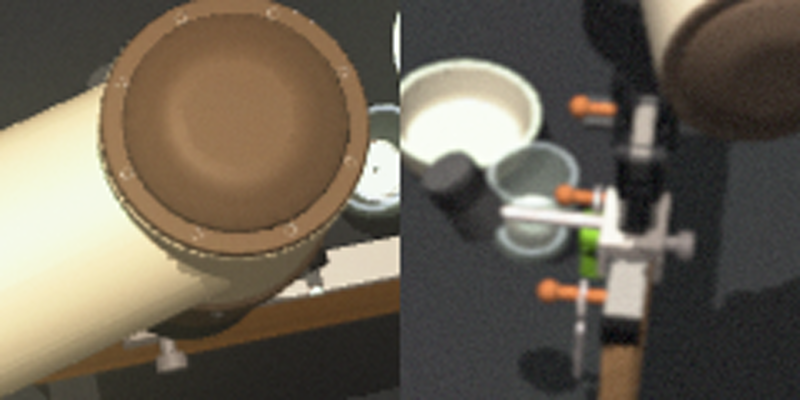

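Top is hidden by the wrist. In the side crop the saddle's near edge is at about (628,265) and the tag and whistle are still hanging. I'll check that edge against the projection.

```bash
python3 - <<'E'
from h import *
d=load('sf');y=np.array([-.1833,.983]);m=np.array([552.6,-51.5])
print('seen edge',310+(628-400)/3.333,150+262/3.333)
for s in(97,119,120,130):
  for z in (198,):print(s,np.round(proj(d,[*(m+y*(s+22)),z]),1),'screw',np.round(proj(d,[*(m+y*s-34*np.array([.983,.183])),179]),1))
print('seen screw end',310+(690-400)/3.333,150+243/3.333)
E
```

```text
seen edge 378.4068406840684 228.60786078607862
97 [380.7 215. ] screw [399.  215.5]
119 [379.6 223.5] screw [398.1 223.8]
120 [379.5 223.9] screw [398.  224.1]
130 [379.  227.8] screw [397.6 228. ]
seen screw end 397.008700870087 222.90729072907288
```

```bash
python3 -m pendant '[[0,-0.0004,0,0,0,0,0.02],[0,0,0,0,0,0,0.02],[0,0,0,0,0,0,0.02],[0,0,0,0,0,0,0.02],[0,0,0,0,0,0,0.02]]'; python3 f.py; python3 -c "
from bench import arm;print(arm.job_done())"
```

```text
clock: 10.95
position: [531.3, 65.1, 232.9]
ee_rot: [-0.094, 0.996, 0.0, 0.002]
contact_force: [-0.6, 0.1, 7.3]
gripper_width: 30.9
grasp_force: 62.1
[  0.42 118.55 232.92  -0.99   0.84   6.77  30.9 ] [0.01 0.01 0.02 0.29 0.56 0.28 0.28]
the job is handed in; nothing more can be done
None
```

The lamp sits at the +120 mm stop above the steel tag, with its grip block held at about 62 N. I located the stop from where the ball's pull along the rail crossed zero. The job is handed in at about 11 s, and no result has come back.

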